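# Setting out the watercolour things

### The job

Get the desk ready for painting: turn every washed water cup the right way up and stand it, mouth up, wholly on the green cutting mat, and lay each upright brush case on its side in a groove of the wooden rest, centred lengthwise and fully down in both saddles, one case to a groove. Do not disturb the paint box, ink jar or tape roll, and let go of everything at the end.

Things in the scene. Friction and masses are not known exactly. Their poses are not given: they have to be found in the camera images.
- cup_white: White octagonal water cup, 62 mm across flats (67 over corners), 80 mm tall, wall 4 mm, base 6 mm, 140 g; lies steadily on any flat. Origin: centre of the outside of its closed base; z points from base to open mouth; flats face x, y and the directions 45 degrees between. Starts mouth-down on the grey cloth (origin 80 mm up, z down). May be absent.
- cup_blue: Blue octagonal water cup, 62 mm across flats (67 over corners), 80 mm tall, wall 4 mm, base 6 mm, 140 g; lies steadily on any flat. Origin: centre of the outside of its closed base; z points from base to open mouth; flats face x, y and the directions 45 degrees between. Starts mouth-down on the grey cloth (origin 80 mm up, z down). May be absent.
- cup_orange: Terracotta-orange octagonal water cup, 62 mm across flats (67 over corners), 80 mm tall, wall 4 mm, base 6 mm, 140 g; lies steadily on any flat. Origin: centre of the outside of its closed base; z points from base to open mouth; flats face x, y and the directions 45 degrees between. Starts mouth-down on the grey cloth (origin 80 mm up, z down). May be absent.
- tube_red: Red case with white cap: closed octagonal brush case, 34 mm across flats, 140 mm long, 110 g. Origin: centre of its bottom end; z runs along it to the cap; flats face x, y and the directions 45 degrees between. Starts standing upright on the desk on the robot's side of the wooden rest. May be absent.
- tube_yellow: Yellow case with black cap: closed octagonal brush case, 34 mm across flats, 140 mm long, 110 g. Origin: centre of its bottom end; z runs along it to the cap; flats face x, y and the directions 45 degrees between. Starts standing upright on the desk on the robot's side of the wooden rest. May be absent.
- tube_red_mid (a point): Middle of the red case's axis, 70 mm from either end.
- tube_yellow_mid (a point): Middle of the yellow case's axis, 70 mm from either end.
- mat: Green cutting mat with a white grid, 220 mm along its x by 290 mm along its y, 1 mm thick, level with the desk for all purposes. Fixed. Origin at its centre, z up.
- drain: Grey cloth, 210 mm along x by 260 mm along y, flat on the desk, on which the cups start. Fixed. Origin at its centre.
- rest: Wooden rest with two parallel V grooves along its x axis, 115 mm apart, on a base board 140 by 190 by 3 mm whose middle lies 45 mm towards +x of the origin. Fixed. Origin at desk level, x away from the robot, z up.
- groove_left (a point): Left (+y) groove of the rest: where the middle of a case's axis lies when seated, 36 mm above the desk. Groove along x (axes as rest). Two 90 degree V saddles, 16 mm thick, 55 mm before and behind this point, tops at 38 mm, carry the case; between them 94 mm is open for fingers down to the 3 mm board. The case's flats fit the V.
- groove_right (a point): Right (-y) groove of the rest: where the middle of a case's axis lies when seated, 36 mm above the desk. Groove along x (axes as rest). Two 90 degree V saddles, 16 mm thick, 55 mm before and behind this point, tops at 38 mm, carry the case; between them 94 mm is open for fingers down to the 3 mm board. The case's flats fit the V.
- paintbox: Bystander: black box of watercolour pans, 85 x 200 x 18 mm, lying beyond the work. Origin: centre of its underside.
- inkjar: Bystander: amber ink jar, 56 mm across, 75 mm tall, beyond the work. Origin: centre of its underside.
- tape: Bystander: yellow roll of tape lying flat, 90 mm across, 24 mm high, beyond the work. Origin: centre of its underside.
Mind the look-alikes: they are no part of the job. Of the things that look like the tube_red, take the one that is farthest to the robot's left at the start. There is more than one size of the cup_orange; the job needs the larger.

How it is judged:
By the outcome, as a careful person would: the job done as asked, in the order asked, and still so for the second after the job is handed in, with the robot touching nothing.
Of cup_white, cup_blue, cup_orange only 2 to 3 are there at a start; the rules pass over those that are not, and their reading is None.
Of tube_red, tube_yellow only 1 to 2 are there at a start; the rules pass over those that are not, and their reading is None.
At some moment in a run one of cup_white, cup_blue, cup_orange may be knocked a few centimetres aside while the robot is not near it.
Once in a run the grip may slacken for a moment while it holds something.
It also fails if it takes over 210 s, if anything falls off the work surface, if the arm or the gripper's body presses on something with over 40 N, if the wrist force passes 120 N, or if a joint passes its speed limit or range.

### The arm

A 6-joint arm with a two-finger parallel gripper is mounted at the origin on the work surface. World frame = base frame: x ahead of the robot, y to its left, z up, the work surface at z = 0. Lengths are in mm, angles in rad, forces in N, time in s.
With the tool pointing down it reaches from about 300 to 775 mm from the base axis. Payload 14.6 kg.
Tool frame: the origin (TCP) lies midway between the tips of the shut fingers; the grasp point (between the pads) lies 19 mm behind it (manip.grasp_offset is the distance from the TCP to the grasp point, in mm); z points along the fingers, y is the line along which they close (so a half turn about z gives the same grasp; the last joint's range is limited). The gripper opens to 94 mm and grips with 3 to 60 N. Pads are 16 mm wide; open, the fingers measure 119 mm over their backs; the gripper's body (75 mm by 177 mm) begins 78 mm behind the grasp point.
Start: joints at [-1.338, 0.3, 1.521, -0, 1.321, -0.067], TCP at [162.424, -525.459, 205.446] pointing down, gripper open.
Joint ranges: [-3.03, 3.03], [-0.79, 2.21], [0.23, 2.52], [-1.04, 4.18], [0, 3.07], [-2.55, 2.55]. Speed limits (rad/s): [2.22, 2.22, 2.57, 3.14, 3.14, 3.14].

### API

Orientations are given as [roll, pitch, yaw] about the fixed x, y, z axes, in that order (R = Rz(yaw) Ry(pitch) Rx(roll)).
In Python, from cell import manip, viewer gives the robot as it stands. The module is installed in compiled form; this text tells all that it offers.
- The arm moves only by the tool move_arm, never from a script. Its argument "moves" is a list of rows, each a list of 4 numbers: the shift along the tool's x, y, z in m, then the turn about the tool's z in rad. A call has 1 to 12 rows; each row is the pose to reach, as a shift and turn from the pose commanded when the call began, along the tool's axes at that moment; what a row does not reach only later rows make up. A row lasts 1/10 s, in which the tool goes at most 50 mm and 8.59 degrees, less where a joint would pass 70% of its speed; a pose out of reach is approached as far as the arm can. A call with a gripper value outside its range is refused whole. "jaw" is the finger opening in m, from 0 to 0.094, set as the call begins (left out, the last holds). The fingers move at their own pace and stop on an object; "squeeze" is the grip in N (left out, the last holds). Time passes only in rows, so rows that repeat a pose let the fingers close. It gives the time, the measured TCP pose, the force, the opening and the grip force at its end, in the units of the state.
- manip.read_state(): the state, without advancing time (a new reading comes with each control period).
- viewer.camera(name): name is "scene" or "top"; returns a dict with "frame" (420x560x3 uint8, blue, green, red), "z_map" (420x560 float32, mm along the optical axis (not along the pixel's ray), 0 where there is no reading), "fx", "fy", "cx", "cy" (pixels), "origin" and "orientation" of the camera in the world. Camera axes: x right, y down, z forward; pixel columns grow to the right and rows downward; lengths in mm; the calibration is good to about 2 mm. A picture is of the moment at which its call begins.
- manip.sign_off(): hands the job in; it is judged then, once.
The state is a dict: "clock": time; "joints": joint angles; "qd": joint speeds; "effort": joint torques, N m; "eef_pos": TCP position; "eef_rot": TCP orientation; "wrist_force": force on the tool from outside, world axes, zero at the start; "moment": the same for the moment, N m; "finger_gap": finger opening in mm; "finger_force": force on a finger pad.
Only numpy, scipy, OpenCV 4.12 (cv2) and the standard library are available. Lean on these libraries where they do the work, as an engineer would, in place of code of your own. Each camera call takes 0.05 s, during which the arm holds its last target. There are 200 camera calls.

## Working session

There is one attempt and no reset: what is moved stays moved. The work goes in short steps, Python scripts to look and compute and a tool call to move; the robot and the scene stay as the last step left them, time stands still between calls to the robot, and variables do not carry over. Pictures are saved under pics/ and viewed, at most 14 in all, crops included, and the job is handed in when it is done.

Besides the shell and the picture viewer there is one more tool, called after ">>>" as name(argument=value, ...) on one line, values as JSON. move_arm: Moves the arm, as the interface text tells. Its arguments: {"type":"object","properties":{"moves":{"type":"array"},"jaw":{"type":"number"},"squeeze":{"type":"number"}},"required":["moves"]}

```bash
mkdir -p pics; ls; python3 - <<'E'
from cell import manip, viewer
import cv2
for n in("scene","top"):
    c=viewer.camera(n); cv2.imwrite(f"pics/{n}0.png",c["frame"]); print(n,c["fx"],c["fy"],c["cx"],c["cy"],c["origin"],c["orientation"])
print(manip.read_state())
E
```

```text
pics
scene 470.07822245922546 470.07822245922546 282.4386967748621 210.13714455813516 [1520.62845111  581.04683683  967.55491205] [-2.24812282 -0.012385    2.17780664]
top 396.65314667029526 396.65314667029526 279.81023174180325 208.73962066913344 [ 575.10769036  -36.49728784 1059.76767756] [-3.11224755 -0.00759211 -1.54073084]
{'clock': 0.1, 'joints': array([-1.33761579e+00,  3.00407133e-01,  1.52151589e+00, -2.31382544e-05,
        1.32069477e+00, -6.66153763e-02]), 'qd': array([-0.00051006, -0.00213558, -0.00189201, -0.00059366,  0.00068633,
       -0.00083276]), 'effort': array([ 7.27749193e-05, -5.32644689e+01, -3.53284478e+01,  7.08851824e-02,
        2.34431477e-02, -6.50048241e-05]), 'eef_pos': array([ 162.35806006, -525.24549839,  204.94899343]), 'eef_rot': array([-3.14056829e+00, -4.58771217e-05,  2.99801628e-01]), 'wrist_force': array([-0.7099278 ,  0.04767191, -0.46441563]), 'moment': array([ 0.02433644, -0.001248  ,  0.00144523]), 'finger_force': 0.0, 'finger_gap': 93.92142114910692}
```

View pics/top0.png

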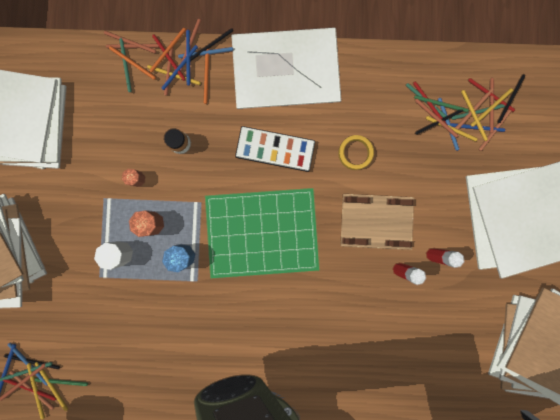

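View pics/scene0.png

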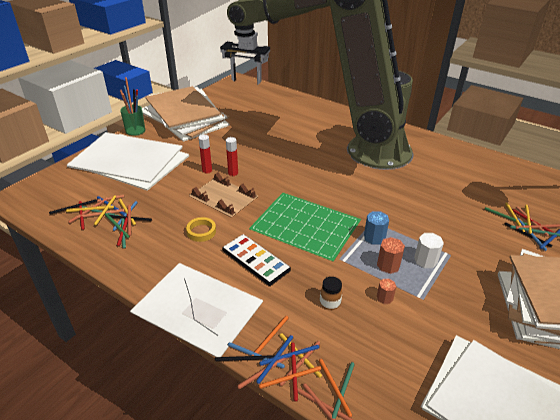

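```bash
cat > h.py <<'E'
from cell import manip, viewer
import numpy as np, cv2
from scipy.spatial.transform import Rotation as R
def cam(n):
    c=viewer.camera(n); z=c["z_map"].astype(float); v,u=np.mgrid[:z.shape[0],:z.shape[1]]
    P=np.stack([(u-c["cx"])/c["fx"]*z,(v-c["cy"])/c["fy"]*z,z],-1)
    W=P@R.from_euler("xyz",c["orientation"]).as_matrix().T+np.array(c["origin"]); W[z==0]=np.nan
    return c["frame"],W
def mask(f,col):
    H,S,V=[x.astype(int) for x in cv2.split(cv2.cvtColor(f,cv2.COLOR_BGR2HSV))]
    return {"white":(S<50)&(V>120),"blue":(H>98)&(H<118)&(S>110)&(V>50),"orange":(H>=3)&(H<14)&(S>130)&(V>110),
     "red":((H<4)|(H>172))&(S>170)&(V>50),"green":(H>50)&(H<85)&(S>90)}[col]
def blobs(f,W,m,zlo,zhi,amin=25):
    k=(m&(W[...,2]>zlo)&(W[...,2]<zhi)).astype(np.uint8)
    n,l,s,c=cv2.connectedComponentsWithStats(k)
    out=[]
    for i in range(1,n):
        if s[i,4]<amin: continue
        p=W[l==i]; out.append((s[i,4],c[i].round().astype(int),p.min(0).round(),p.max(0).round(),np.median(p,0).round(1),p))
    return out
def show(b):
    for o in b: print("  n",o[0],"px",o[1],"min",o[2],"max",o[3],"med",o[4])
def tcp():
    s=manip.read_state(); print("t",round(s["clock"],2),"tcp",s["eef_pos"].round(1),s["eef_rot"].round(4),"gap",round(s["finger_gap"],1),"F",s["wrist_force"].round(1),"ff",round(s["finger_force"],1))
E
python3 - <<'E'
from h import *
for n in ("top","scene"):
    f,W=cam(n)
    for c,a,b in (("white",70,90),("blue",70,90),("orange",10,90),("red",20,150),("white",110,150),("green",-8,8)):
        print(n,c); show(blobs(f,W,mask(f,c)&(abs(W[...,1])<450)&(W[...,0]>250)&(W[...,0]<800),a,b,20 if c!="green" else 300))
    if n=="top":
        g=blobs(f,W,mask(f,"green"),-8,8,300)
        for o in g: print(cv2.minAreaRect(o[5][:,:2].astype(np.float32)))
        k=(W[...,2]>28)&(W[...,2]<46)
        show(blobs(f,W,k&(W[...,1]<-150)&(W[...,1]>-400)&(W[...,0]<650)&(W[...,0]>400),28,46,8))
        print("desk z",np.nanmedian(W[300:320,150:200,2]))
E
```

```text
top white
  n 562 px [108 255] min [445. 344.  70.] max [509. 409.  86.] med [476.2 375.2  80.8]
top blue
  n 469 px [176 258] min [444. 178.  71.] max [505. 240.  86.] med [475.3 206.8  80.8]
top orange
  n 25 px [290 144] min [766. -68.  19.] max [788. -60.  26.] med [776.7 -64.8  22.2]
  n 45 px [287 158] min [727. -64.  17.] max [753. -51.  25.] med [740.1 -58.2  21.3]
  n 214 px [130 177] min [655. 319.  23.] max [697. 360.  58.] med [674.4 339.1  53.6]
  n 427 px [143 223] min [529. 264.  69.] max [586. 325.  86.] med [558.3 292.8  81. ]
top red
  n 158 px [436 255] min [ 481. -449.   20.] max [ 514. -434.   99.] med [ 500.7 -437.6   60.7]
  n 121 px [400 270] min [ 443. -362.   21.] max [ 473. -345.   99.] med [ 461.9 -349.7   60.8]
top white
  n 130 px [449 259] min [ 480. -450.  112.] max [ 514. -434.  145.] med [ 497.7 -440.9  139.2]
  n 223 px [415 276] min [ 439. -381.  111.] max [ 473. -347.  146.] med [ 456.4 -361.5  140.1]
top green
  n 8014 px [262 233] min [ 419. -150.   -6.] max [662. 157.   8.] med [541.    3.2   1.9]
((540.6669311523438, 2.66143798828125), (219.06
[... 1397 characters left out ...]
8.2]
  n 29 px [259 266] min [772.  -1.  14.] max [799.  13.  23.] med [787.2   6.4  18.4]
  n 233 px [388 289] min [652. 319.  11.] max [697. 361.  56.] med [680.1 348.2  50.2]
scene red
  n 151 px [206 158] min [ 484. -450.   20.] max [ 518. -432.  104.] med [ 504.4 -440.3   62.3]
  n 191 px [232 161] min [ 440. -379.   20.] max [ 478. -344.  103.] med [ 465.4 -354.2   62.3]
scene white
  n 64 px [205 142] min [ 485. -449.  111.] max [ 515. -434.  143.] med [ 502.7 -440.4  128.6]
  n 102 px [231 143] min [ 438. -383.  110.] max [ 475. -345.  142.] med [ 460.7 -358.3  132.4]
scene green
  n 3626 px [306 225] min [ 414. -152.   -8.] max [662. 157.   7.] med [ 5.467e+02  1.020e+01 -5.000e-01]
```

>>> move_arm(moves=[[0,0,0,0.1],[0,0,0,0.2],[0,0,0,0.3],[0,0,0,0.3]])

```text
clock: 0.6
eef_pos: [162.4, -525.4, 205.3]
eef_rot: [-3.141, 0.0, -0.002]
wrist_force: [0.5, -0.5, 0.1]
finger_gap: 94.5
finger_force: 0.0
```

>>> move_arm(moves=[[0.314,-0.726,0,-1.57],[0.314,-0.726,0,-1.57],[0.314,-0.726,0,-1.57],[0.314,-0.726,0,-1.57],[0.314,-0.726,0,-1.57],[0.314,-0.726,0,-1.57],[0.314,-0.726,0,-1.57],[0.314,-0.726,0,-1.57],[0.314,-0.726,0,-1.57],[0.314,-0.726,0,-1.57],[0.314,-0.726,0,-1.57],[0.314,-0.726,0,-1.57]], jaw=0.094, squeeze=6)

```text
clock: 1.8
eef_pos: [401.1, 27.4, 205.7]
eef_rot: [3.141, 0.0, 1.576]
wrist_force: [1.2, -1.6, 0.4]
finger_gap: 93.9
finger_force: 0.0
```

>>> move_arm(moves=[[0.174,0.075,0,0],[0.174,0.075,0,0],[0.174,0.075,0,0],[0.174,0.075,0,0],[0.174,0.075,0,0],[0.174,0.075,0.05,0],[0.174,0.075,0.1,0],[0.174,0.075,0.15,0],[0.174,0.075,0.155,0],[0.174,0.075,0.155,0]])

```text
clock: 2.8
eef_pos: [475.8, 198.7, 50.9]
eef_rot: [-3.14, 0.0, 1.571]
wrist_force: [0.1, -0.9, 0.4]
finger_gap: 93.7
finger_force: 0.0
```

>>> move_arm(moves=[[0,0,0,0],[0,0,0,0],[0,0,0,0],[0,0,0,0],[0,0,0,0],[0,0,0,0]], jaw=0.05)

```text
clock: 3.4
eef_pos: [476.1, 199.2, 51.2]
eef_rot: [3.141, -0.0, 1.57]
wrist_force: [-3.5, -1.4, 7.5]
finger_gap: 63.4
finger_force: 6.0
```

>>> move_arm(moves=[[-0.006,0,0,0],[-0.011,0,0,0],[-0.016,0,-0.001,0],[-0.021,0,-0.001,0],[-0.026,0,-0.001,0],[-0.032,0,0,0],[-0.038,0,0.001,0],[-0.044,0,0.002,0],[-0.05,0,0.005,0],[-0.056,0,0.008,0]])

```text
clock: 4.4
eef_pos: [476.1, 142.5, 42.9]
eef_rot: [3.141, 0.0, 1.57]
wrist_force: [-2.3, -2.4, 7.7]
finger_gap: 62.2
finger_force: 6.0
```

```bash
python3 - <<'E'
from h import *
f,W=cam("scene"); cv2.imwrite("pics/s1.png",cv2.resize(f[100:330,230:510],None,fx=2,fy=2)); tcp()
E
```

```text
t 4.45 tcp [475.9 141.7  42.4] [-3.1415e+00  7.0000e-04  1.5695e+00] gap 62.1 F [-3.  -3.   8.2] ff 6.0
```

View pics/s1.png

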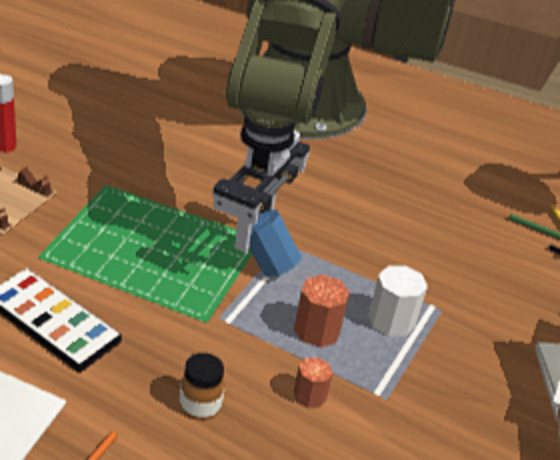

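>>> move_arm(moves=[[-0.008,0,0.004,0],[-0.015,0,0.009,0],[-0.021,0,0.016,0],[-0.027,0,0.024,0],[-0.031,0,0.032,0],[-0.032,0,0.036,0],[-0.032,0,0.036,0]])

```text
clock: 5.15
eef_pos: [475.4, 111.0, 5.6]
eef_rot: [-3.14, 0.0, 1.569]
wrist_force: [0.3, -0.0, -0.6]
finger_gap: 62.1
finger_force: 6.0
```

>>> move_arm(moves=[[0,0,0,0],[0,0,0,0],[0,0,0,0],[0,0,0,0],[0,0,-0.05,0],[0,0,-0.1,0],[0,0,-0.15,0],[-0.05,-0.05,-0.16,0],[-0.1,-0.1,-0.16,0],[-0.15,-0.15,-0.16,0]], jaw=0.094)

```text
clock: 6.15
eef_pos: [368.7, 4.8, 166.0]
eef_rot: [3.14, 0.0, 1.571]
wrist_force: [0.7, -1.2, 0.6]
finger_gap: 93.8
finger_force: 0.0
```

```bash
python3 - <<'E'
from h import *
tcp()
for n in("top","scene"):
    f,W=cam(n); b=blobs(f,W,mask(f,"blue")&(W[...,0]<650)&(W[...,0]>350)&(abs(W[...,1])<300),8,90); show(b)
    if n=="top": cv2.imwrite("pics/t2.png",f)
    for o in b:print(cv2.minAreaRect(o[5][o[5][:,2]>50][:,:2].astype(np.float32)))
E
```

```text
t 6.15 tcp [368.7   4.8 166. ] [3.1404e+00 2.0000e-04 1.5709e+00] gap 93.8 F [ 0.7 -1.2  0.6] ff 0.0
  n 701 px [205 257] min [449. 105.  39.] max [508. 181.  68.] med [478.8 141.   60.3]
((478.2755432128906, 143.07212829589844), (53.12179946899414, 77.66284942626953), 1.5459517240524292)
  n 479 px [354 221] min [461. 103.  17.] max [513. 184.  66.] med [497.5 145.   51.7]
((483.2421569824219, 144.65878295898438), (79.04898071289062, 44.930320739746094), 89.90631866455078)
```

View pics/t2.png

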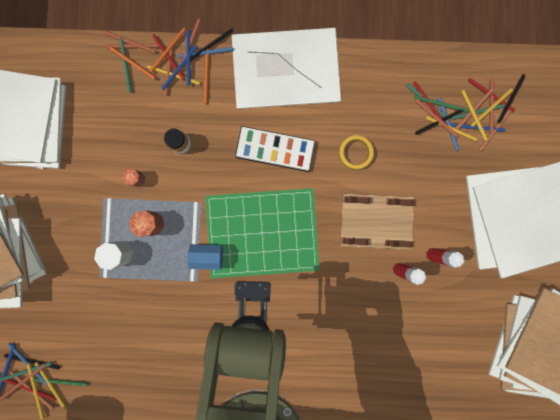

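>>> move_arm(moves=[[0.164,0.108,0,0],[0.164,0.108,0,0],[0.164,0.108,0,0],[0.164,0.108,0,0],[0.164,0.108,0,0],[0.164,0.108,0.05,0],[0.164,0.108,0.1,0],[0.164,0.108,0.15,0],[0.164,0.108,0.154,0],[0.164,0.108,0.154,0]])

```text
clock: 7.25
eef_pos: [478.2, 169.4, 12.2]
eef_rot: [-3.14, 0.0, 1.57]
wrist_force: [0.3, -0.2, 0.4]
finger_gap: 94.1
finger_force: 0.0
```

>>> move_arm(moves=[[0,0,0,0],[0,0,0,0],[0,0,0,0],[0,0,0,0],[0,0,0,0],[0,0,0,0]], jaw=0.05)

```text
clock: 7.85
eef_pos: [478.4, 169.5, 12.4]
eef_rot: [3.141, -0.0, 1.57]
wrist_force: [-2.7, -0.7, 6.8]
finger_gap: 62.5
finger_force: 6.0
```

>>> move_arm(moves=[[-0.005,0,-0.008,0],[-0.01,0,-0.016,0],[-0.017,0,-0.022,0],[-0.024,0,-0.028,0],[-0.032,0,-0.033,0],[-0.041,0,-0.037,0],[-0.05,0,-0.039,0],[-0.06,0,-0.041,0],[-0.073,0,-0.04,0],[-0.085,0,-0.037,0],[-0.097,0,-0.033,0],[-0.097,0,-0.033,0]])

```text
clock: 9.05
eef_pos: [477.7, 71.0, 43.9]
eef_rot: [-3.14, 0.0, 1.568]
wrist_force: [-0.1, -0.5, -0.9]
finger_gap: 61.9
finger_force: 6.0
```

```bash
python3 - <<'E'
from h import *
f,W=cam("scene"); cv2.imwrite("pics/s3.png",cv2.resize(f[130:280,280:440],None,fx=2,fy=2)); tcp()
E
```

```text
t 9.1 tcp [477.8  71.7  44.2] [-3.1406  0.      1.5685] gap 61.8 F [ 0.2  0.5 -1.3] ff 6.0
```

View pics/s3.png

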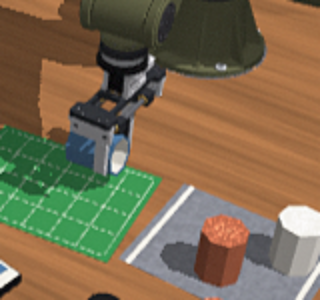

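>>> move_arm(moves=[[0,0,-0.02,0],[0,0,-0.04,0],[0,0,-0.04,0],[0,0,-0.04,0],[0,0,-0.04,0],[0,0,-0.04,0]], squeeze=3)

```text
clock: 9.7
eef_pos: [477.6, 72.4, 83.8]
eef_rot: [-3.14, 0.0, 1.57]
wrist_force: [0.3, 0.5, -2.4]
finger_gap: 62.1
finger_force: 3.0
```

```bash
cat >> h.py <<'E'
def cup(col,x0=380,x1=640,y0=-160,y1=330,zlo=6,zhi=170):
    "extents of a cup from both cameras + tilt from the side points"
    for n in("top","scene"):
        f,W=cam(n); print(n); show(blobs(f,W,mask(f,col)&(W[...,0]<x1)&(W[...,0]>x0)&(W[...,1]>y0)&(W[...,1]<y1),zlo,zhi))
    return f
E
python3 - <<'E'
from h import *
tcp(); f=cup("blue"); cv2.imwrite("pics/s4.png",cv2.resize(f[130:280,280:440],None,fx=2,fy=2))
E
```

```text
t 9.7 tcp [477.6  72.4  83.8] [-3.1401e+00  1.0000e-04  1.5699e+00] gap 62.1 F [ 0.3  0.5 -2.4] ff 3.0
top
scene
  n 432 px [343 209] min [445.  72.  34.] max [513. 133. 121.] med [498.1 103.8  76.6]
```

View pics/s4.png

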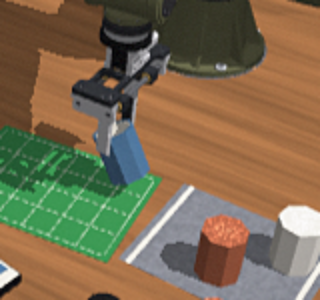

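>>> move_arm(moves=[[0,0,0,0],[0,0,0,0],[0,0,0,0],[0,0,0,0],[0,0,0,0],[0,0,0,0]])

```text
clock: 10.4
eef_pos: [478.1, 72.4, 84.7]
eef_rot: [3.142, -0.0, 1.57]
wrist_force: [0.4, -0.3, -0.8]
finger_gap: 62.1
finger_force: 3.0
```

```bash
python3 - <<'E'
from h import *
tcp(); f=cup("blue"); cv2.imwrite("pics/s5.png",cv2.resize(f[130:280,280:440],None,fx=2,fy=2))
E
```

```text
t 10.4 tcp [478.1  72.4  84.7] [ 3.1415 -0.      1.5698] gap 62.1 F [ 0.4 -0.3 -0.8] ff 3.0
top
scene
  n 433 px [342 209] min [442.  66.  36.] max [516. 132. 122.] med [498.1 103.4  77.8]
```

>>> move_arm(moves=[[0,0,0.012,0],[0,0,0.025,0],[0.005,0,0.03,0],[0.012,0,0.033,0],[0.018,0,0.034,0],[0.022,0,0.035,0],[0.022,0,0.035,0]])

```text
clock: 11.2
eef_pos: [477.8, 95.0, 49.5]
eef_rot: [-3.141, 0.0, 1.571]
wrist_force: [-0.7, 0.3, -2.1]
finger_gap: 61.8
finger_force: 3.0
```

```bash
python3 - <<'E'
from h import *
tcp(); f=cup("blue"); cv2.imwrite("pics/s6.png",cv2.resize(f[130:280,280:440],None,fx=2,fy=2))
E
```

```text
t 11.2 tcp [477.8  95.   49.5] [-3.1409  0.      1.5707] gap 61.8 F [-0.7  0.3 -2.1] ff 3.0
top
scene
  n 366 px [346 219] min [447.  78.   6.] max [515. 140.  91.] med [499.6 122.3  42.8]
```

View pics/s6.png

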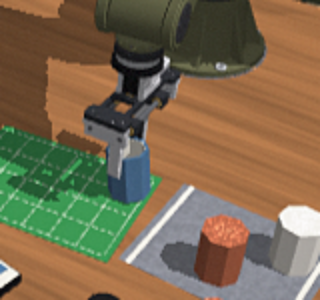

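>>> move_arm(moves=[[0,0,0,0],[0,0,0,0],[0,0,0,0],[0,0,-0.05,0],[0,0,-0.1,0],[-0.05,-0.05,-0.1,0],[-0.1,-0.05,-0.1,0],[-0.15,-0.05,-0.1,0]], jaw=0.094)

```text
clock: 12.1
eef_pos: [427.7, -40.6, 150.3]
eef_rot: [3.14, 0.0, 1.572]
wrist_force: [1.1, -0.1, 0.4]
finger_gap: 93.9
finger_force: 0.0
```

```bash
python3 - <<'E'
from h import *
tcp(); f=cup("blue")
E
```

```text
t 12.1 tcp [427.7 -40.6 150.3] [3.1403e+00 2.0000e-04 1.5715e+00] gap 93.9 F [ 1.1 -0.1  0.4] ff 0.0
top
  n 108 px [219 256] min [458.  94.   6.] max [495. 130.  13.] med [476.4 112.2   7.8]
  n 26 px [229 255] min [472.  78.  55.] max [501.  87.  83.] med [484.5  78.5  78.3]
scene
  n 401 px [345 220] min [450.  77.   6.] max [515. 141.  81.] med [503.  123.1  45.3]
```

>>> move_arm(moves=[[0.151,0.049,0,0],[0.151,0.049,0,0],[0.151,0.049,0,0],[0.151,0.049,0,0],[0.151,0.049,0.05,0],[0.151,0.049,0.1,0],[0.151,0.049,0.125,0],[0.151,0.049,0.125,0]])

```text
clock: 13.0
eef_pos: [475.8, 111.0, 21.8]
eef_rot: [-3.136, 0.001, 1.57]
wrist_force: [0.4, 0.3, 1.0]
finger_gap: 94.1
finger_force: 0.0
```

>>> move_arm(moves=[[0,0,0,0],[0,0,0,0],[0,0,0,0],[0,0,0,0],[0,0,0,0],[0,0,-0.02,0],[0,0,-0.03,0]], jaw=0.05, squeeze=20)

```text
clock: 13.7
eef_pos: [478.3, 111.4, 55.9]
eef_rot: [3.141, -0.0, 1.57]
wrist_force: [0.2, 0.1, -1.9]
finger_gap: 61.9
finger_force: 20.0
```

>>> move_arm(moves=[[-0.03,0.02,0,0],[-0.06,0.04,0,0],[-0.09,0.06,0,0],[-0.12,0.08,0,0],[-0.15,0.1,0,0],[-0.18,0.113,0,0],[-0.18,0.113,0,0],[-0.18,0.113,0.015,0],[-0.18,0.113,0.029,0],[-0.18,0.113,0.031,0],[-0.18,0.113,0.031,0]])

```text
clock: 14.8
eef_pos: [590.2, -67.7, 22.6]
eef_rot: [-3.141, -0.0, 1.571]
wrist_force: [-0.2, -0.9, -0.0]
finger_gap: 61.9
finger_force: 20.0
```

>>> move_arm(moves=[[0,0,0,0],[0,0,0,0],[0,0,0,0],[0,0,-0.05,0],[0,0,-0.1,0],[0,0,-0.15,0],[0,-0.05,-0.15,0],[0,-0.1,-0.15,0],[0,-0.15,-0.15,0]], jaw=0.094, squeeze=6)

```text
clock: 15.7
eef_pos: [438.9, -68.3, 173.5]
eef_rot: [3.141, 0.0, 1.57]
wrist_force: [1.0, -0.3, 0.2]
finger_gap: 94.3
finger_force: 0.0
```

```bash
python3 - <<'E'
from h import *
tcp(); f=cup("blue")
f,W=cam("top")
show(blobs(f,W,mask(f,"white")&(W[...,1]>300),70,90)); show(blobs(f,W,mask(f,"orange")&(W[...,1]>150),70,90))
E
```

```text
t 15.7 tcp [438.9 -68.3 173.5] [3.1412e+00 1.0000e-04 1.5701e+00] gap 94.3 F [ 1.  -0.3  0.2] ff 0.0
top
  n 144 px [291 214] min [569. -93.   6.] max [614. -52.  11.] med [593.1 -73.8   8. ]
scene
  n 380 px [277 218] min [571. -92.   6.] max [625. -37.  83.] med [614.2 -52.8  45.1]
  n 125 px [  4 226] min [495. 614.  74.] max [585. 646.  86.] med [543.3 634.2  80.4]
  n 566 px [108 255] min [446. 344.  71.] max [509. 409.  86.] med [476.4 375.   80.8]
  n 57 px [ 14 281] min [393. 583.  72.] max [418. 630.  85.] med [407.8 600.6  80.5]
  n 413 px [143 223] min [529. 263.  71.] max [586. 325.  87.] med [558.4 292.5  81.1]
```

>>> move_arm(moves=[[0.353,0.119,0,0],[0.353,0.119,0,0],[0.353,0.119,0,0],[0.353,0.119,0,0],[0.353,0.119,0,0],[0.353,0.119,0,0],[0.353,0.119,0,0],[0.353,0.119,0,0],[0.353,0.119,0.05,0],[0.353,0.119,0.1,0],[0.353,0.119,0.123,0],[0.353,0.119,0.123,0]])

```text
clock: 17.05
eef_pos: [558.9, 284.1, 46.5]
eef_rot: [-3.136, 0.002, 1.57]
wrist_force: [-0.7, 0.7, 0.4]
finger_gap: 94.1
finger_force: 0.0
```

>>> move_arm(moves=[[0,0,0,0],[0,0,0,0],[0,0,0,0],[0,0,0,0],[0,0,0,0],[0,0,0,0]], jaw=0.05)

```text
clock: 17.65
eef_pos: [560.5, 284.5, 51.8]
eef_rot: [3.14, -0.001, 1.57]
wrist_force: [-2.7, -0.6, 6.8]
finger_gap: 63.7
finger_force: 5.9
```

>>> move_arm(moves=[[-0.006,0,0,0],[-0.011,0,0,0],[-0.016,0,-0.001,0],[-0.021,0,-0.001,0],[-0.026,0,-0.001,0],[-0.032,0,0,0],[-0.038,0,0.001,0],[-0.044,0,0.002,0],[-0.05,0,0.005,0],[-0.056,0,0.008,0]])

```text
clock: 18.65
eef_pos: [560.9, 227.6, 43.6]
eef_rot: [3.139, 0.0, 1.57]
wrist_force: [1.6, -2.0, 7.3]
finger_gap: 62.5
finger_force: 6.1
```

>>> move_arm(moves=[[-0.008,0,0.004,0],[-0.015,0,0.009,0],[-0.021,0,0.016,0],[-0.027,0,0.024,0],[-0.031,0,0.032,0],[-0.032,0,0.036,0],[-0.032,0,0.036,0]])

```text
clock: 19.35
eef_pos: [559.5, 196.2, 5.6]
eef_rot: [-3.14, 0.0, 1.57]
wrist_force: [-0.5, 0.7, -1.5]
finger_gap: 61.8
finger_force: 6.0
```

>>> move_arm(moves=[[0,0,0,0],[0,0,0,0],[0,0,0,0],[0,0,0,0],[0,0,-0.05,0],[0,0,-0.1,0],[0,0,-0.15,0],[-0.05,-0.05,-0.16,0],[-0.1,-0.1,-0.16,0],[-0.15,-0.15,-0.16,0]], jaw=0.094, squeeze=3)

```text
clock: 20.35
eef_pos: [452.9, 89.8, 166.3]
eef_rot: [3.14, -0.0, 1.57]
wrist_force: [0.8, -1.0, -0.0]
finger_gap: 93.8
finger_force: 0.0
```

```bash
python3 - <<'E'
from h import *
tcp(); f=cup("orange"); show(blobs(*(lambda c:(c[0],c[1],mask(c[0],"white")&(c[1][...,1]>300)))(cam("top")),70,90))
E
```

```text
t 20.35 tcp [452.9  89.8 166.3] [ 3.1405e+00 -1.0000e-04  1.5705e+00] gap 93.8 F [ 0.8 -1.  -0. ] ff 0.0
top
  n 678 px [170 223] min [533. 194.  45.] max [589. 272.  69.] med [561.4 232.4  60.6]
scene
  n 419 px [369 246] min [533. 194.  40.] max [594. 275.  65.] med [575.2 235.4  57.5]
  n 129 px [  4 226] min [495. 615.  74.] max [585. 647.  86.] med [541.3 634.8  80.8]
  n 563 px [108 256] min [445. 343.  70.] max [509. 409.  87.] med [476.1 375.2  80.8]
  n 59 px [ 14 281] min [394. 582.  72.] max [418. 630.  85.] med [407.9 600.4  80.5]
```

>>> move_arm(moves=[[0.17,0.107,0,0],[0.17,0.107,0,0],[0.17,0.107,0,0],[0.17,0.107,0,0],[0.17,0.107,0,0],[0.17,0.107,0.05,0],[0.17,0.107,0.1,0],[0.17,0.107,0.15,0],[0.17,0.107,0.154,0],[0.17,0.107,0.154,0]])

```text
clock: 21.5
eef_pos: [561.6, 260.9, 12.3]
eef_rot: [-3.141, 0.0, 1.57]
wrist_force: [0.1, 0.3, 0.4]
finger_gap: 94.3
finger_force: 0.0
```

>>> move_arm(moves=[[0,0,0,0],[0,0,0,0],[0,0,0,0],[0,0,0,0],[0,0,0,0],[0,0,0,0],[0,0,0,0]], jaw=0.05)

```text
clock: 22.2
eef_pos: [561.7, 260.7, 12.4]
eef_rot: [3.141, -0.0, 1.57]
wrist_force: [-0.9, -0.3, 4.9]
finger_gap: 62.5
finger_force: 3.0
```

>>> move_arm(moves=[[0,0,-0.01,0],[0,0,-0.02,0],[0,0,-0.03,0],[0,0,-0.04,0],[0,0,-0.05,0],[0,0,-0.06,0],[0,0,-0.07,0],[0,0,-0.07,0],[0,0,-0.07,0],[0,0,-0.07,0],[0,0,-0.07,0]])

```text
clock: 23.3
eef_pos: [561.2, 260.5, 81.4]
eef_rot: [-3.141, 0.0, 1.57]
wrist_force: [-0.3, -0.0, -1.3]
finger_gap: 61.8
finger_force: 3.0
```

```bash
python3 - <<'E'
from h import *
tcp(); f=cup("orange"); cv2.imwrite("pics/s7.png",cv2.resize(f[150:300,280:440],None,fx=2,fy=2))
E
```

```text
t 23.3 tcp [561.2 260.5  81.4] [-3.1407e+00  3.0000e-04  1.5698e+00] gap 61.8 F [-0.3 -0.  -1.3] ff 3.0
top
  n 135 px [159 223] min [536. 232.  25.] max [591. 282. 109.] med [560.6 267.9  31.3]
scene
  n 223 px [385 251] min [529. 269.  25.] max [597. 295. 104.] med [580.3 284.6  70.1]
```

View pics/s7.png

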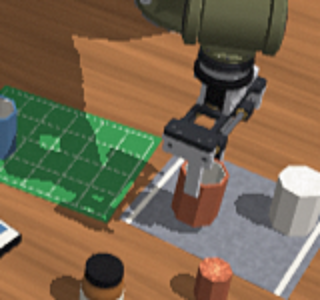

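>>> move_arm(moves=[[0,0,0,0],[0,0,0,0],[-0.03,0,0,0],[-0.06,0.01,0,0],[-0.09,0.02,0,0],[-0.12,0.029,0,0],[-0.15,0.029,0,0],[-0.18,0.029,0,0],[-0.195,0.029,0,0],[-0.2,0.029,0,0],[-0.2,0.029,0.01,0],[-0.2,0.029,0.02,0]], squeeze=10)

```text
clock: 24.6
eef_pos: [590.2, 61.6, 61.1]
eef_rot: [3.141, -0.0, 1.571]
wrist_force: [0.1, 0.3, -2.0]
finger_gap: 62.1
finger_force: 10.0
```

>>> move_arm(moves=[[0,0,0.005,0],[0,0,0.008,0],[0,0,0.01,0],[0,0,0.012,0],[0,0,0.012,0]], squeeze=4)

```text
clock: 25.1
eef_pos: [590.0, 61.3, 49.6]
eef_rot: [-3.141, -0.0, 1.571]
wrist_force: [-1.4, 0.3, 0.2]
finger_gap: 62.4
finger_force: 4.0
```

```bash
python3 - <<'E'
from h import *
tcp(); f=cup("orange",x1=640,y0=0,y1=150)
E
```

```text
t 25.1 tcp [590.   61.3  49.6] [-3.1408e+00 -2.0000e-04  1.5706e+00] gap 62.4 F [-1.4  0.3  0.2] ff 4.0
top
scene
  n 238 px [318 234] min [566.  70.   7.] max [624.  95.  82.] med [606.9  86.6  46.6]
```

>>> move_arm(moves=[[0,0,0,0],[0,0,0,0],[0,0,0,0],[0,0,-0.03,0],[0,0,-0.08,0],[0,0,-0.12,0],[0.05,-0.02,-0.12,0],[0.1,-0.05,-0.12,0],[0.15,-0.08,-0.12,0],[0.2,-0.113,-0.12,0],[0.25,-0.113,-0.12,0],[0.306,-0.113,-0.12,0]], jaw=0.094)

```text
clock: 26.4
eef_pos: [478.6, 335.8, 170.6]
eef_rot: [3.141, -0.0, 1.57]
wrist_force: [0.3, -0.4, 0.0]
finger_gap: 94.0
finger_force: 0.0
```

```bash
python3 - <<'E'
from h import *
tcp(); f=cup("orange",x1=640,y0=0,y1=150)
f,W=cam("scene"); show(blobs(f,W,mask(f,"white")&(W[...,1]>300)&(W[...,1]<480)&(W[...,0]<600),70,90,60))
f,W=cam("top"); show(blobs(f,W,mask(f,"white")&(W[...,1]>300)&(W[...,1]<480)&(W[...,0]<600),70,90,60))
E
```

```text
t 26.4 tcp [478.6 335.8 170.6] [ 3.1408e+00 -5.0000e-04  1.5699e+00] gap 94.0 F [ 0.3 -0.4  0. ] ff 0.0
top
  n 135 px [242 213] min [566.  30.   6.] max [613.  83.  86.] med [593.8  53.5   8.5]
scene
  n 260 px [317 233] min [567.  29.   6.] max [624.  94.  82.] med [607.8  84.9  49.6]
  n 310 px [431 241] min [439. 344.  70.] max [508. 409.  84.] med [477.7 378.2  78.3]
  n 515 px [109 255] min [445. 344.  70.] max [509. 399.  86.] med [476.3 372.8  80.8]
```

>>> move_arm(moves=[[0.032,-0.002,0,0],[0.032,-0.002,0.03,0],[0.032,-0.002,0.07,0],[0.032,-0.002,0.11,0],[0.032,-0.002,0.12,0],[0.032,-0.002,0.12,0],[0.032,-0.002,0.12,0]])

```text
clock: 27.3
eef_pos: [479.0, 365.9, 52.0]
eef_rot: [3.139, -0.001, 1.569]
wrist_force: [0.5, 0.3, 1.4]
finger_gap: 93.8
finger_force: 0.0
```

>>> move_arm(moves=[[0,0,0,0],[0,0,0,0],[0,0,0,0],[0,0,0,0],[0,0,0,0],[0,0,0,0]], jaw=0.05, squeeze=6)

```text
clock: 27.9
eef_pos: [477.8, 366.0, 50.3]
eef_rot: [3.142, -0.0, 1.57]
wrist_force: [-2.5, -0.9, 4.5]
finger_gap: 63.3
finger_force: 6.0
```

>>> move_arm(moves=[[-0.006,0,0,0],[-0.011,0,0,0],[-0.016,0,-0.001,0],[-0.021,0,-0.001,0],[-0.026,0,-0.001,0],[-0.032,0,0,0],[-0.038,0,0.001,0],[-0.044,0,0.002,0],[-0.05,0,0.005,0],[-0.056,0,0.008,0]])

```text
clock: 28.9
eef_pos: [478.0, 309.4, 42.4]
eef_rot: [3.141, -0.0, 1.57]
wrist_force: [-0.9, -1.8, 8.0]
finger_gap: 62.0
finger_force: 6.0
```

>>> move_arm(moves=[[-0.008,0,0.004,0],[-0.015,0,0.009,0],[-0.021,0,0.016,0],[-0.027,0,0.024,0],[-0.031,0,0.032,0],[-0.032,0,0.036,0],[-0.032,0,0.036,0]])

```text
clock: 29.6
eef_pos: [477.4, 277.7, 5.1]
eef_rot: [-3.141, 0.0, 1.569]
wrist_force: [0.7, -1.1, -1.9]
finger_gap: 62.0
finger_force: 6.0
```

>>> move_arm(moves=[[0,0,0,0],[0,0,0,0],[0,0,0,0],[0,0,0,0],[0,0,-0.05,0],[0,0,-0.1,0],[0,0,-0.15,0],[-0.05,-0.05,-0.16,0],[-0.1,-0.1,-0.16,0],[-0.15,-0.1,-0.16,0]], jaw=0.094, squeeze=3)

```text
clock: 30.6
eef_pos: [387.8, 160.4, 165.6]
eef_rot: [3.141, -0.0, 1.572]
wrist_force: [0.5, -1.0, 0.8]
finger_gap: 93.9
finger_force: 0.0
```

```bash
python3 - <<'E'
from h import *
tcp(); f=cup("white",y0=150,y1=460,zlo=20)
E
```

```text
t 30.6 tcp [387.8 160.4 165.6] [ 3.1408e+00 -4.0000e-04  1.5720e+00] gap 93.9 F [ 0.5 -1.   0.8] ff 0.0
top
  n 829 px [139 254] min [448. 267.  22.] max [511. 349.  69.] med [481.3 307.2  59.8]
scene
  n 566 px [404 243] min [448. 267.  20.] max [513. 348.  66.] med [497.7 308.7  52.2]
```

>>> move_arm(moves=[[0.175,0.092,0,0],[0.175,0.092,0,0],[0.175,0.092,0,0],[0.175,0.092,0,0],[0.175,0.092,0,0],[0.175,0.092,0.05,0],[0.175,0.092,0.1,0],[0.175,0.092,0.15,0],[0.175,0.092,0.154,0],[0.175,0.092,0.154,0]])

```text
clock: 31.7
eef_pos: [482.1, 335.8, 11.9]
eef_rot: [-3.141, 0.0, 1.57]
wrist_force: [0.0, 0.1, 0.7]
finger_gap: 94.1
finger_force: 0.0
```

>>> move_arm(moves=[[0,0,0,0],[0,0,0,0],[0,0,0,0],[0,0,0,0],[0,0,0,0],[0,0,0,0],[0,0,0,0]], jaw=0.05)

```text
clock: 32.4
eef_pos: [482.2, 335.9, 11.8]
eef_rot: [3.141, -0.0, 1.57]
wrist_force: [-0.4, -0.1, 5.0]
finger_gap: 62.8
finger_force: 3.0
```

>>> move_arm(moves=[[0,0,-0.01,0],[0,0,-0.02,0],[0,0,-0.03,0],[0,0,-0.04,0],[0,0,-0.05,0],[0,0,-0.06,0],[0,0,-0.07,0],[0,0,-0.07,0],[0,0,-0.07,0],[0,0,-0.07,0],[0,0,-0.07,0]])

```text
clock: 33.5
eef_pos: [481.8, 335.6, 80.8]
eef_rot: [-3.141, 0.0, 1.57]
wrist_force: [0.8, 0.0, -0.7]
finger_gap: 62.3
finger_force: 3.0
```

```bash
python3 - <<'E'
from h import *
tcp(); f=cup("white",y0=150,y1=460,zlo=10); cv2.imwrite("pics/s8.png",cv2.resize(f[150:300,320:480],None,fx=2,fy=2))
E
```

```text
t 33.5 tcp [481.8 335.6  80.8] [-3.1408e+00  5.0000e-04  1.5698e+00] gap 62.3 F [ 0.8  0.  -0.7] ff 3.0
top
  n 538 px [137 257] min [450. 271.  52.] max [510. 346. 126.] med [476.  300.1  93.4]
  n 28 px [112 253] min [462. 359.  86.] max [503. 366.  94.] med [484.9 362.8  89.2]
scene
  n 309 px [402 237] min [472. 270.  34.] max [525. 336. 143.] med [508.1 304.2  72.7]
  n 74 px [421 238] min [453. 337.  55.] max [527. 367. 143.] med [497.  351.7  88.5]
```

View pics/s8.png

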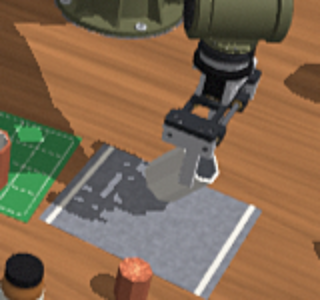

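>>> move_arm(moves=[[0,0,-0.03,0],[0,0,-0.03,0],[0,0,0,0],[0,0,-0.03,0],[0,0,-0.03,0],[0,0,0,0],[0,0,-0.03,0],[0,0,-0.03,0],[0,0,0,0],[0,0,0,0]])

```text
clock: 34.6
eef_pos: [480.6, 334.8, 77.8]
eef_rot: [-3.138, 0.002, 1.57]
wrist_force: [-0.2, 0.2, -1.7]
finger_gap: 62.1
finger_force: 3.0
```

```bash
python3 - <<'E'
from h import *
tcp(); f=cup("white",y0=150,y1=460,zlo=10)
E
```

```text
t 34.6 tcp [480.6 334.8  77.8] [-3.1377e+00  2.4000e-03  1.5698e+00] gap 62.1 F [-0.2  0.2 -1.7] ff 3.0
top
  n 249 px [130 257] min [449. 302.  19.] max [512. 353. 115.] med [468.8 319.5  77.9]
scene
  n 372 px [416 246] min [450. 314.  15.] max [525. 366. 142.] med [507.7 347.1  60.3]
```

>>> move_arm(moves=[[0,0,0,0],[0,0,-0.01,0],[-0.02,0,-0.01,0],[-0.05,0,-0.01,0],[-0.09,0,-0.01,0],[-0.13,0,-0.01,0],[-0.17,0,-0.01,0],[-0.21,0,-0.01,0],[-0.25,0,-0.01,0],[-0.29,0,-0.01,0],[-0.32,0,-0.01,0],[-0.33,0,-0.01,0]], squeeze=10)

```text
clock: 35.9
eef_pos: [482.2, 3.5, 92.7]
eef_rot: [3.14, 0.0, 1.567]
wrist_force: [0.1, -0.8, -1.5]
finger_gap: 62.0
finger_force: 10.0
```

>>> move_arm(moves=[[0,0,0.01,0],[0,0,0.018,0],[0,0,0.026,0],[0,0,0.032,0],[0,0,0.036,0],[0,0,0.038,0],[0,0,0.038,0]], squeeze=4)

```text
clock: 36.6
eef_pos: [481.6, 6.1, 53.0]
eef_rot: [-3.141, -0.0, 1.57]
wrist_force: [0.7, -0.6, -1.4]
finger_gap: 62.2
finger_force: 4.0
```

```bash
python3 - <<'E'
from h import *
tcp(); f=cup("white",x1=560,y0=-80,y1=120,zlo=5); cv2.imwrite("pics/s9.png",cv2.resize(f[130:280,220:380],None,fx=2,fy=2))
E
```

```text
t 36.6 tcp [481.6   6.1  53. ] [-3.1411 -0.      1.5703] gap 62.2 F [ 0.7 -0.6 -1.4] ff 4.0
top
scene
  n 301 px [318 203] min [436. -14.   7.] max [559.  42. 167.] med [498.9  18.6  58.4]
```

View pics/s9.png

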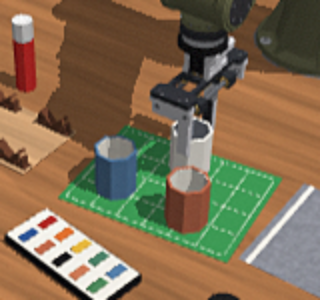

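>>> move_arm(moves=[[0,0,0.002,0],[0,0,0.002,0],[0,0,0.002,0]])

```text
clock: 37.0
eef_pos: [481.8, 5.8, 51.3]
eef_rot: [3.141, -0.0, 1.57]
wrist_force: [0.2, 0.4, -0.2]
finger_gap: 62.3
finger_force: 4.0
```

>>> move_arm(moves=[[0,0,0,0],[0,0,0,0],[0,0,0,0],[0,0,-0.05,0],[0,0,-0.1,0],[0,0,-0.145,0],[-0.05,-0.026,-0.145,0.14],[-0.1,-0.026,-0.145,0.28],[-0.15,-0.026,-0.145,0.42],[-0.2,-0.026,-0.145,0.56],[-0.25,-0.026,-0.145,0.7],[-0.3,-0.026,-0.145,0.84]], jaw=0.094, squeeze=6)

```text
clock: 38.2
eef_pos: [455.0, -290.7, 196.5]
eef_rot: [3.141, -0.0, 0.724]
wrist_force: [1.4, -0.5, 0.8]
finger_gap: 93.8
finger_force: 0.0
```

```bash
python3 - <<'E'
from h import *
tcp(); f=cup("white",x1=560,y0=-80,y1=120,zlo=5); 
f,W=cam("top"); show(blobs(f,W,mask(f,"white")&(W[...,1]<-300)&(W[...,1]>-500),110,150)); show(blobs(f,W,(W[...,2]<25)&(W[...,2]>4)&(W[...,1]<150)&(W[...,1]>-200)&(W[...,0]>430)&(W[...,0]<640),5,11))
print(manip.read_state()["joints"])
E
```

```text
t 38.2 tcp [ 455.  -290.7  196.5] [ 3.1412e+00 -2.0000e-04  7.2390e-01] gap 93.8 F [ 1.4 -0.5  0.8] ff 0.0
top
  n 430 px [261 256] min [454. -32.   5.] max [515.  29.  85.] med [4.82e+02 4.00e-01 9.00e+00]
scene
  n 335 px [316 204] min [450. -31.   7.] max [517.  33.  82.] med [500.9  13.8  54.8]
  n 111 px [457 258] min [ 485. -471.  136.] max [ 514. -440.  145.] med [ 500.7 -457.5  140.7]
  n 247 px [239 213] min [568.  41.   5.] max [618.  88.  11.] med [592.2  64.8   7.5]
  n 285 px [289 214] min [566. -95.   5.] max [617. -44.  11.] med [593.3 -68.9   7.3]
  n 244 px [262 255] min [458. -24.   5.] max [504.  26.  11.] med [481.7   1.9   7.1]
[-6.36477725e-01  2.85488873e-01  1.56276359e+00 -1.42208935e-05
  1.29428308e+00  2.08505558e-01]
```

>>> move_arm(moves=[[-0.048,0.055,0,0.14],[-0.048,0.055,0,0.28],[-0.048,0.055,0,0.42],[-0.048,0.055,0,0.56],[-0.048,0.055,0,0.7],[-0.048,0.055,0,0.724],[-0.048,0.055,0,0.724]], jaw=0.065)

```text
clock: 39.05
eef_pos: [456.6, -360.7, 196.5]
eef_rot: [-3.142, -0.0, 0.01]
wrist_force: [0.6, -0.6, 0.3]
finger_gap: 65.2
finger_force: 0.0
```

```bash
python3 - <<'E'
from h import *
tcp()
f,W=cam("scene"); show(blobs(f,W,mask(f,"red")&(W[...,1]<-300)&(W[...,1]>-500),20,150)); show(blobs(f,W,mask(f,"white")&(W[...,1]<-300)&(W[...,1]>-500),100,150))
E
```

```text
t 39.05 tcp [ 456.6 -360.7  196.5] [-3.1416e+00 -1.0000e-04  1.0200e-02] gap 65.2 F [ 0.6 -0.6  0.3] ff 0.0
  n 189 px [205 158] min [ 485. -465.   20.] max [ 518. -431.  102.] med [ 507.9 -441.7   60.1]
  n 193 px [232 161] min [ 440. -377.   21.] max [ 476. -343.  105.] med [ 466.2 -354.2   61.7]
  n 100 px [203 141] min [ 480. -470.  104.] max [ 519. -430.  142.] med [ 504.  -445.4  132. ]
  n 120 px [231 144] min [ 436. -383.  102.] max [ 477. -344.  142.] med [ 461.8 -356.5  128.4]
```

>>> move_arm(moves=[[0,0,0.04,0],[0,0,0.08,0],[0,0,0.12,0],[0,0,0.143,0],[0,0,0.143,0],[0,0,0.143,0]])

```text
clock: 39.7
eef_pos: [456.7, -361.6, 54.3]
eef_rot: [3.141, -0.0, 0.008]
wrist_force: [-0.3, 0.1, -0.2]
finger_gap: 65.0
finger_force: 0.0
```

>>> move_arm(moves=[[0,0,0,0],[0,0,0,0],[0,0,0,0],[0,0,0,0],[0,0,0,0],[0,0,0,0]], jaw=0.02)

```text
clock: 40.3
eef_pos: [456.5, -361.8, 53.9]
eef_rot: [3.141, -0.001, 0.006]
wrist_force: [1.1, -0.6, 4.9]
finger_gap: 36.0
finger_force: 6.0
```

>>> move_arm(moves=[[-0.006,0,0,0],[-0.013,0,-0.001,0],[-0.02,0,-0.001,0],[-0.026,0,0,0],[-0.032,0,0.001,0],[-0.038,0,0.002,0],[-0.044,0,0.005,0],[-0.05,0,0.008,0],[-0.056,0,0.011,0],[-0.061,0,0.015,0]])

```text
clock: 41.3
eef_pos: [394.9, -362.7, 39.0]
eef_rot: [3.14, -0.001, 0.006]
wrist_force: [-2.5, -2.3, 8.7]
finger_gap: 34.0
finger_force: 6.0
```

```bash
python3 - <<'E'
from h import *
tcp()
f,W=cam("scene"); show(blobs(f,W,mask(f,"red")&(W[...,1]<-300)&(W[...,1]>-400),5,150)); show(blobs(f,W,mask(f,"white")&(W[...,1]<-300)&(W[...,1]>-400)&(W[...,0]<460),20,150))
cv2.imwrite("pics/s10.png",cv2.resize(f[70:230,150:310],None,fx=2,fy=2))
E
```

```text
t 41.3 tcp [ 394.9 -362.7   39. ] [ 3.1399e+00 -8.0000e-04  5.6000e-03] gap 34.0 F [-2.5 -2.3  8.7] ff 6.0
  n 242 px [240 157] min [ 394. -381.    7.] max [ 448. -337.  106.] med [ 421.5 -353.4   53.5]
```

View pics/s10.png

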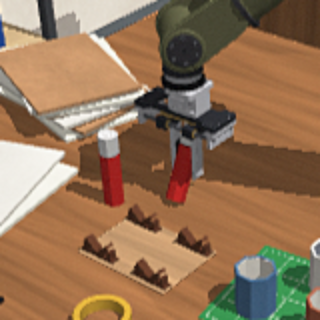

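>>> move_arm(moves=[[-0.005,0,0.004,0],[-0.01,0,0.008,0],[-0.014,0,0.013,0],[-0.018,0,0.018,0],[-0.021,0,0.024,0],[-0.024,0,0.03,0],[-0.026,0,0.034,0],[-0.026,0,0.035,0],[-0.026,0,0.035,0]])

```text
clock: 42.25
eef_pos: [369.2, -361.9, 3.1]
eef_rot: [-3.141, 0.0, 0.006]
wrist_force: [0.2, 0.8, -1.4]
finger_gap: 33.8
finger_force: 6.0
```

```bash
cat >> h.py <<'E'
def tube(y0,y1,x0=270,x1=700):
    for n in("top","scene"):
        f,W=cam(n); a=(W[...,1]>y0)&(W[...,1]<y1)&(W[...,0]>x0)&(W[...,0]<x1)
        print(n); show(blobs(f,W,mask(f,"red")&a,6,150)); show(blobs(f,W,mask(f,"white")&a,6,150,15))
    return f
E
python3 - <<'E'
from h import *
tcp(); tube(-400,-320,x1=480)
E
```

```text
t 42.25 tcp [ 369.2 -361.9    3.1] [-3.1411e+00  3.0000e-04  5.8000e-03] gap 33.8 F [ 0.2  0.8 -1.4] ff 6.0
top
  n 277 px [400 285] min [ 391. -376.   25.] max [ 444. -342.   60.] med [ 418.  -356.    42.3]
scene
  n 211 px [243 158] min [ 355. -383.    8.] max [ 445. -334.  102.] med [ 407.  -353.4   41.5]
```

>>> move_arm(moves=[[0,0,0,0],[0,0,0,0],[0,0,0,0],[0,0,0,0],[0,0,0,0],[0,0,0,0]], jaw=0.045)

```text
clock: 42.95
eef_pos: [369.3, -362.1, 3.4]
eef_rot: [3.142, -0.0, 0.006]
wrist_force: [0.1, 0.9, -0.6]
finger_gap: 45.1
finger_force: 0.0
```

```bash
python3 - <<'E'
from h import *
tcp(); tube(-400,-320,x1=480)
E
```

```text
t 42.95 tcp [ 369.3 -362.1    3.4] [ 3.1416 -0.      0.0058] gap 45.1 F [ 0.1  0.9 -0.6] ff 0.0
top
  n 223 px [399 287] min [ 386. -376.   22.] max [ 434. -343.   41.] med [ 412.3 -357.1   32.5]
scene
  n 161 px [244 162] min [ 343. -382.    7.] max [ 437. -340.   37.] med [ 405.  -352.    26.5]
  n 20 px [259 151] min [ 290. -364.   21.] max [ 328. -343.   41.] med [ 311.6 -349.    26.4]
  n 15 px [255 161] min [ 362. -328.   13.] max [ 378. -323.   34.] med [ 371.9 -326.4   21.2]
```

>>> move_arm(moves=[[0,0,-0.05,0],[0,0,-0.1,0],[0,-0.05,-0.12,0],[0,-0.1,-0.12,0],[0,-0.15,-0.12,0],[0,-0.15,-0.12,0]], jaw=0.065)

```text
clock: 43.65
eef_pos: [368.0, -208.3, 123.6]
eef_rot: [-3.141, -0.0, 0.009]
wrist_force: [-0.1, -0.3, -1.0]
finger_gap: 64.2
finger_force: 0.0
```

```bash
python3 - <<'E'
from h import *
tcp(); tube(-410,-310,x1=480)
for n in("top","scene"):
    f,W=cam(n); a=(W[...,1]>-410)&(W[...,1]<-310)&(W[...,0]>270)&(W[...,0]<480)&(W[...,2]>27)&(W[...,2]<45)
    print(a.sum(),cv2.minAreaRect(W[a][:,:2].astype(np.float32)),W[a].min(0),W[a].max(0))
E
```

```text
t 43.65 tcp [ 368.  -208.3  123.6] [-3.1412e+00 -1.0000e-04  8.9000e-03] gap 64.2 F [-0.1 -0.3 -1. ] ff 0.0
top
  n 384 px [399 293] min [ 347. -377.   19.] max [ 433. -342.   40.] med [ 396.4 -357.4   32.3]
scene
  n 214 px [246 160] min [ 322. -378.    6.] max [ 435. -339.   37.] med [ 390.  -351.3   26.3]
  n 60 px [260 151] min [ 288. -368.   10.] max [ 329. -340.   38.] med [ 308.9 -349.8   27.8]
319 ((381.68438720703125, -358.941162109375), (103.42083740234375, 32.0384521484375), 1.1017616987228394) [ 330.28440021 -375.57807938   27.02273965] [ 433.61168562 -342.37065009   39.57981126]
138 ((360.5000915527344, -354.21673583984375), (142.43856811523438, 31.301700592041016), 2.5458438396453857) [ 289.23858497 -368.68334245   27.07501156] [ 432.08627042 -336.57577201   37.32376647]
```

>>> move_arm(moves=[[-0.007,0.05,0,0],[-0.007,0.1,0,0],[-0.007,0.1465,0,0],[-0.007,0.1465,0,0],[-0.007,0.1465,0.04,0],[-0.007,0.1465,0.08,0],[-0.007,0.1465,0.11,0],[-0.007,0.1465,0.12,0],[-0.007,0.1465,0.12,0]])

```text
clock: 44.75
eef_pos: [361.8, -358.7, 2.5]
eef_rot: [-3.14, 0.001, 0.005]
wrist_force: [-0.1, -0.1, 0.7]
finger_gap: 65.3
finger_force: 0.0
```

>>> move_arm(moves=[[0,0,0,0],[0,0,0,0],[0,0,0,0],[0,0,0,0],[0,0,0,0],[0,0,0,0],[0,0,0,0]], jaw=0.02, squeeze=25)

```text
clock: 45.45
eef_pos: [362.5, -358.9, 3.9]
eef_rot: [3.141, -0.001, 0.006]
wrist_force: [-0.7, 0.3, 6.0]
finger_gap: 33.5
finger_force: 25.0
```

>>> move_arm(moves=[[0,0,-0.02,0],[0,0,-0.05,0],[0,0,-0.08,0],[0,0,-0.1,0],[0,0,-0.1,0],[0,0,-0.1,0]])

```text
clock: 46.05
eef_pos: [362.1, -358.3, 102.6]
eef_rot: [-3.141, 0.0, 0.006]
wrist_force: [-0.0, 0.4, -1.7]
finger_gap: 33.9
finger_force: 25.0
```

```bash
python3 - <<'E'
from h import *
tcp(); f=tube(-410,-310,x1=480)
cv2.imwrite("pics/s11.png",cv2.resize(f[70:230,150:310],None,fx=2,fy=2))
for n in ("scene","top"):
    f,W=cam(n); a=(W[...,1]>-410)&(W[...,1]<-310)&(W[...,0]<480)&(W[...,0]>270)&(W[...,2]>80)&(W[...,2]<150)&(mask(f,"red"))
    p=W[a]; 
    if len(p)>20: print(np.polyfit(p[:,0],p[:,2],1),np.polyfit(p[:,0],p[:,1],1))
E
```

```text
t 46.05 tcp [ 362.1 -358.3  102.6] [-3.1411e+00  4.0000e-04  5.8000e-03] gap 33.9 F [-0.   0.4 -1.7] ff 25.0
top
  n 344 px [410 296] min [ 376. -372.  118.] max [ 433. -338.  137.] med [ 407.3 -351.6  130.9]
scene
  n 176 px [243 139] min [ 344. -376.   98.] max [ 436. -336.  134.] med [ 406.9 -348.4  123.6]
  n 34 px [260 127] min [ 292. -362.  119.] max [ 353. -328.  147.] med [ 303.9 -347.3  127.4]
[-9.30463161e-02  1.59228838e+02] [-3.87807922e-02 -3.33757771e+02]
[7.86430533e-03 1.25929965e+02] [ 4.26544891e-03 -3.54554048e+02]
```

View pics/s11.png

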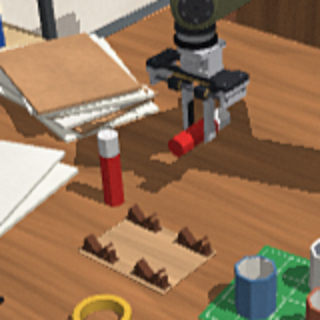

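>>> move_arm(moves=[[0,-0.03,0,0],[0,-0.07,0,0],[0.02,-0.112,0,0.034],[0.06,-0.112,0,0.034],[0.1,-0.112,0,0.034],[0.14,-0.112,0,0.034],[0.18,-0.112,0,0.034],[0.21,-0.112,0,0.034],[0.219,-0.112,0,0.034],[0.219,-0.112,0.02,0.034],[0.219,-0.112,0.04,0.034],[0.219,-0.112,0.04,0.034]])

```text
clock: 47.45
eef_pos: [578.6, -244.7, 60.0]
eef_rot: [-3.139, 0.005, -0.028]
wrist_force: [0.4, 0.1, -1.5]
finger_gap: 33.7
finger_force: 25.0
```

```bash
cat >> h.py <<'E'
def rest():
    for n in("top","scene"):
        f,W=cam(n); x,y,z=W[...,0],W[...,1],W[...,2]
        print(n)
        for xa,xb in((505,555),(610,660)):
            a=(z>24)&(z<45)&(x>xa)&(x<xb)&(y>-420)&(y<-190)&~mask(f,"red")&~mask(f,"white"); show(blobs(f,W,a,24,45,6))
E
python3 - <<'E'
from h import *
tcp(); f=tube(-290,-200,x0=470,x1=700); rest()
E
```

```text
t 47.45 tcp [ 578.6 -244.7   60. ] [-3.1392  0.0053 -0.0284] gap 33.7 F [ 0.4  0.1 -1.5] ff 25.0
top
  n 85 px [358 198] min [ 621. -251.   74.] max [ 646. -226.   95.] med [ 636.2 -234.2   88.2]
scene
  n 218 px [229 189] min [ 566. -261.   59.] max [ 652. -224.   94.] med [ 624.1 -236.6   84.6]
  n 53 px [249 177] min [ 509. -249.   64.] max [ 572. -213.  122.] med [ 529.4 -226.8   80.6]
  n 17 px [243 186] min [ 570. -219.   68.] max [ 588. -213.   88.] med [ 579.9 -215.7   76.5]
top
  n 17 px [392 245] min [ 518. -349.   24.] max [ 525. -331.   37.] med [ 520.2 -335.4   30.9]
  n 30 px [351 198] min [ 631. -234.   24.] max [ 645. -221.   37.] med [ 638.9 -227.5   31.1]
  n 10 px [395 199] min [ 637. -349.   24.] max [ 643. -337.   37.] med [ 641.2 -343.5   31.2]
  n 40 px [409 201] min [ 628. -388.   24.] max [ 641. -370.   35.] med [ 635.8 -379.3   30. ]
scene
  n 12 px [217 174] min [ 514. -384.   25.] max [ 531. -374.   32.] med [ 524.  -378.6   27.5]
  n 10 px [251 190] min [ 515. -225.   25.] max [ 536. -218.   35.] med [ 527.8 -223.2   28.4]
  n 18 px [195 189] min [ 625. -387.   24.] max [ 647. -367.   32.] med [ 632.4 -380.7   26.6]
  n 10 px [204 193] min [ 623. -348.   24.] max [ 643. -335.   32.] med [ 635.6 -338.9   29.9]
  n 17 px [221 201] min [ 625. -271.   25.] max [ 643. -255.   33.] med [ 634.6 -265.7   28.6]
  n 11 px [230 206] min [ 628. -231.   26.] max [ 646. -219.   33.] med [ 635.8 -225.7   30.3]
```

>>> move_arm(moves=[[0,0,0,0],[0,0,0.01,0],[0,0,0.02,0],[0,0,0.028,0],[0,0,0.033,0],[0,0,0.036,0],[0,0,0.036,0]])

```text
clock: 48.35
eef_pos: [580.4, -245.3, 26.9]
eef_rot: [-3.141, 0.001, -0.028]
wrist_force: [-0.3, -0.3, -1.4]
finger_gap: 33.7
finger_force: 25.0
```

>>> move_arm(moves=[[0,0,0.002,0],[0,0,0.003,0],[0,0,0.003,0],[0,0,0.003,0]], squeeze=10)

```text
clock: 48.75
eef_pos: [581.0, -245.8, 25.1]
eef_rot: [3.141, -0.001, -0.028]
wrist_force: [0.3, -3.3, 3.8]
finger_gap: 34.2
finger_force: 10.0
```

>>> move_arm(moves=[[0,0,0.001,0],[0,0.001,0.002,0],[0,0.001,0.002,0],[0,0.001,0.002,0]], squeeze=4)

```text
clock: 49.15
eef_pos: [581.0, -247.0, 23.0]
eef_rot: [3.14, -0.001, -0.028]
wrist_force: [-0.2, -6.2, 5.0]
finger_gap: 34.8
finger_force: 4.0
```

>>> move_arm(moves=[[0,0,0,0],[0,0,0,0],[0,0,0,0],[0,0,0,0]], jaw=0.05)

```text
clock: 49.55
eef_pos: [580.4, -246.0, 22.1]
eef_rot: [-3.141, 0.001, -0.028]
wrist_force: [-0.7, -0.1, -0.1]
finger_gap: 49.7
finger_force: 0.0
```

>>> move_arm(moves=[[0,0,-0.02,0],[0,0,-0.05,0],[0,0,-0.09,0],[0,0,-0.13,0],[-0.05,0,-0.15,0],[-0.1,0,-0.15,0],[-0.15,0,-0.15,0],[-0.2,0,-0.15,0],[-0.2,0,-0.15,0]])

```text
clock: 50.45
eef_pos: [376.8, -239.9, 172.2]
eef_rot: [-3.141, 0.001, -0.03]
wrist_force: [-0.2, -0.8, 0.2]
finger_gap: 49.9
finger_force: 0.0
```

```bash
python3 - <<'E'
from h import *
tcp(); tube(-290,-200,x0=470,x1=700)
for n in ("top","scene"):
    f,W=cam(n); a=(W[...,1]>-268)&(W[...,1]<-222)&(W[...,0]<680)&(W[...,0]>480)&(W[...,2]>44)&(W[...,2]<65)
    p=W[a]; print(len(p),cv2.minAreaRect(p[:,:2].astype(np.float32)))
    q=p[p[:,2]>np.median(p[:,2])-3]; print(np.polyfit(q[:,0],q[:,2],1),np.median(q[:,2]),p.min(0),p.max(0))
cv2.imwrite("pics/s12.png",f)
E
```

```text
t 50.45 tcp [ 376.8 -239.9  172.2] [-3.141e+00  1.100e-03 -2.990e-02] gap 49.9 F [-0.2 -0.8  0.2] ff 0.0
top
  n 507 px [359 213] min [ 551. -267.   32.] max [ 649. -228.   60.] med [ 600.6 -243.4   52.8]
  n 197 px [357 241] min [ 511. -262.   33.] max [ 547. -227.   60.] med [ 529.2 -241.3   52.9]
scene
  n 306 px [232 196] min [ 545. -274.   19.] max [ 654. -225.   57.] med [ 610.  -237.2   46.6]
  n 81 px [248 184] min [ 505. -252.   30.] max [ 548. -224.   56.] med [ 525.2 -235.2   46.5]
703 ((581.1409912109375, -245.6136474609375), (34.27345275878906, 140.1685028076172), 88.69514465332031)
[8.05272688e-04 5.31971507e+01] 53.68156473864178 [ 511.18137373 -263.90673408   44.02716257] [ 651.22586161 -227.49767183   59.91486607]
240 ((579.6718139648438, -241.0880889892578), (31.305431365966797, 146.2817840576172), 89.20167541503906)
[-1.45632979e-03  5.18301838e+01] 50.87735020261994 [ 506.61495853 -257.71212739   44.10103751] [ 652.69488281 -225.3040092    57.54150893]
```

View pics/s12.png

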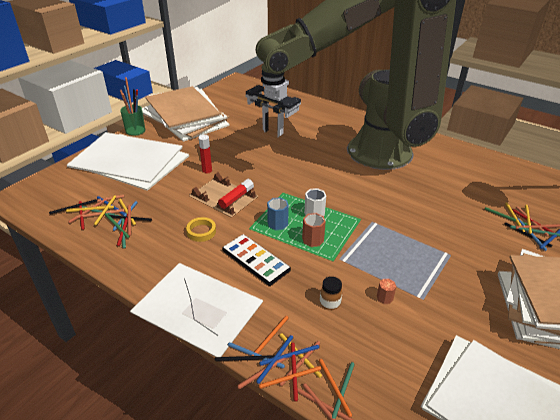

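```bash
python3 - <<'E'
from h import *
f,W=cam("top"); b=blobs(f,W,(W[...,1]<160)&(W[...,1]>-160)&(W[...,0]>400)&(W[...,0]<680),5,11,100); show(b)
a=np.radians(5.75); c=np.array([540.7,2.7]); ok=len(b)==3
g=mask(f,"green")&(abs(W[...,2])<8); r=cv2.minAreaRect(W[g][:,:2].astype(np.float32)); print(r)
for o in b:
    d=(o[2][:2]+o[3][:2])/2-c
    for s in(a,-a):
        u=np.array([d[0]*np.cos(s)+d[1]*np.sin(s),-d[0]*np.sin(s)+d[1]*np.cos(s)]); print(u.round()); ok&=abs(u[0])<74 and abs(u[1])<109
print(ok); tcp()
if ok: print(manip.sign_off())
E
```

```text
n 256 px [239 212] min [567.  40.   5.] max [619.  88.  11.] med [594.6  64.5   7.5]
  n 268 px [290 214] min [566. -95.   5.] max [617. -44.  11.] med [593.  -70.6   7.4]
  n 248 px [262 255] min [458. -24.   5.] max [504.  26.  11.] med [ 4.822e+02 -2.000e-01  7.200e+00]
((421.5311279296875, 235.51356506347656), (304.1836853027344, 866.2637329101562), 27.22759437561035)
[58. 56.]
[46. 66.]
[ 43. -77.]
[ 58. -67.]
[-60.   4.]
[-59.  -8.]
True
t 50.7 tcp [ 381.7 -240.8  172.4] [ 3.1415e+00 -3.0000e-04 -2.7600e-02] gap 49.9 F [ 0.5 -1.2  0.8] ff 0.0
the job is handed in; nothing more can be done
None
```

The job is handed in: the white, blue and orange cups stand mouth-up, wholly on the mat; the red case (the only one there for the job) lies level in the left groove, about 1.5 mm off centre lengthwise, and the robot is holding nothing.

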